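# Set a spindle gap with a feeler blade

### The job

Set the gap of the small blue stand to 6 mm by feel: slide the blue-handled 6 mm feeler blade flat into the gap until its end has passed under the spindle foot, let go of it, and press the spindle's red cap gently down until the foot nips the blade and stays so when you let go. Then draw the blade out against that light drag and lay it flat on the grey mat again, leaving the foot where the blade has set it. Leave the other two blades and everything else on the plate where they are.

Things in the scene. Friction and masses are not known exactly. Their poses are not given: they have to be found in the camera images.
- gap (a point): Middle of the gap's floor: point on the level top of the fixed stand's bare steel base, on the spindle's axis, 30 mm above the table. x is the way the blade goes in, roughly away from the robot (stand turned up to 0.35 rad either way); y towards the column; z up. Base: x = -180 to 55 mm, y = -65 to 65 mm, room for a whole feeler blade to lie on it.
- column_top (a point): Top centre of the stand's round aluminium column, radius 16 mm, 155 mm above the table, 95 mm to the y side of gap; axes as gap. A blue arm, 44 mm wide in x, reaches from it to the spindle (and 5 mm past its axis), 100 to 134 mm above the table.
- foot (a point): Centre of the underside of the spindle's foot, a dark steel disc, radius 12 mm; axes as gap. Its height over gap is the gap, 9.5 to 15.5 mm at the start. The spindle (rod, radius 8 mm) only slides up and down; a friction clamp holds it where it is left: about 5 N on the cap moves it down, 10 N up. Pressed on a blade with 10 to 20 N and let go, the foot goes on nipping it with several N.
- cap_top (a point): Centre of the top of the spindle's red cap, a disc of 36 mm diameter and 22 mm height on top of the spindle, 157 mm above foot and moving with it. It is sprung on the spindle and gives about 0.55 mm for each newton pressed, up to 14 mm, and springs back when let go. Clear all round and above; press it from above.
- blue_handle (a point): Centre of the handle of the blue-handled feeler blade (loose, 0.1 to 0.15 kg): a blue block 60 mm long (x), 16 wide (y), 26 high (z). From its +x end a steel blade 20 mm wide and 6 mm thick stands out 100 mm. Blade and handle are flush below, 13 mm under this point, so it lies flat. At the start it lies on the mat, blade roughly away from the robot.
- blue_tip (a point): Middle of the lower edge of the end of the blue-handled blade, 130 mm along x and 13 mm below blue_handle; same axes.
- yellow_handle (a point): Centre of the yellow handle of the feeler blade with a 4 mm thick blade, otherwise the same as the blue one; lies on the mat beside it. Leave it.
- red_handle (a point): Centre of the red handle of the feeler blade with an 8 mm thick blade, otherwise the same as the blue one; lies on the mat beside it. Leave it. The three lie side by side about 70 mm apart, in any order.
- mat: Grey mat fixed to the table, 200 (x) by 250 (y) mm and 4 mm thick; origin at the centre of its underside on the table, z up. The three blades lie on it, their handles towards its -x end.
- vblock_mid (a point): Middle of a loose steel V-block, 70 x 50 x 48 mm, at the back of the plate. Leave it.
- ring_gauge: Dark steel ring gauge, outer diameter 68 mm, 22 mm high, loose; origin at the centre of its underside. Leave it.
- square_center (a point): Centre of an upright aluminium cylinder, diameter 60 mm, 110 mm high, loose. Leave it.
- cleaner: White bottle, diameter 52 mm, 130 mm high, loose; origin at the centre of its underside. Leave it.
- disc_center (a point): Centre of a loose brass disc, diameter 56 mm, 18 mm high. Leave it.

How it is judged:
On the way, in this order (a step that is already met when the one before it is completed fails the run):
1. the blue blade lies flat on the stand's base, its end past the spindle's axis under the foot, the foot not yet touching it (x of blue_tip in the frame of gap between 0.003 and 0.05 m and y of blue_tip in the frame of gap between -0.009 and 0.009 m and z of blue_tip in the frame of gap between -0.003 and 0.003 m and angle between blue_handle's own z axis and vertical below 0.06 rad and contact force between spindle and blue_blade below 0.3 N and z of foot in the frame of gap above 0.007 m), for 0.2 s.
2. the foot has been pressed onto the blade and nips it, with the robot off both (x of blue_tip in the frame of gap between 0.003 and 0.05 m and y of blue_tip in the frame of gap between -0.009 and 0.009 m and z of blue_tip in the frame of gap between -0.003 and 0.003 m and angle between blue_handle's own z axis and vertical below 0.06 rad and contact force between spindle and blue_blade above 1 N and contact force between each of the arm, the fingers and spindle below 0.2 N and contact force between the fingers and blue_blade below 0.2 N), for 0.2 s.
3. the blade is drawn back in the fingers while the foot still drags on it (x of blue_tip in the frame of gap below 0 m and contact force between spindle and blue_blade above 0.5 N and contact force between the fingers and blue_blade above 1 N and contact force between the fingers and spindle below 0.2 N), for 0.05 s.
At the end, for the whole second after the job is handed in: The foot stands 6 mm (5.2 to 6.8) above the stand's base with nothing holding it, and the blue-handled blade lies flat, right side up and at rest on the mat (handle centre on the mat, blade end at most 15 mm beyond its ends and 5 mm beyond its sides), released (z of foot in the frame of gap between 0.0052 and 0.0068 m and x of blue_handle in the frame of mat between -0.1 and 0.1 m and y of blue_handle in the frame of mat between -0.125 and 0.125 m and x of blue_tip in the frame of mat between -0.115 and 0.115 m and y of blue_tip in the frame of mat between -0.13 and 0.13 m and z of blue_handle in the frame of mat between 0.013 and 0.021 m and angle between blue_handle's own z axis and vertical below 0.06 rad and linear speed of blue_blade below 0.02 m/s); the robot touches nothing.
It fails at once if another blade or a bystander is moved by more than 15 mm (distance of any of yellow_handle, red_handle, vblock_mid, ring_gauge, square_center, cleaner, disc_center from where it was at the start of the episode above 0.015 m).
It fails at once if the foot is rammed onto the blade with more than 40 N (contact force between spindle and blue_blade above 40 N).
It also fails if it takes over 72 s, if anything falls off the work surface, if the arm or the gripper's body presses on something with over 40 N, if the wrist force passes 120 N, or if a joint passes its speed limit or range.

### The arm

A 6-joint arm with a two-finger parallel gripper is mounted at the origin on the work surface. World frame = base frame: x ahead of the robot, y to its left, z up, the work surface at z = 0. Lengths are in m, angles in rad, forces in N, time in s.
With the tool pointing down it reaches from about 0.35 to 0.975 m from the base axis. Payload 4.9 kg.
Tool frame: the origin (TCP) lies midway between the tips of the shut fingers; the grasp point (between the pads) lies 19 mm behind it; z points along the fingers, y is the line along which they close (so a half turn about z gives the same grasp; the last joint's range is limited). The gripper opens to 85 mm and grips with 20 to 120 N. Pads are 22 mm wide; open, the fingers measure 114 mm over their backs; the gripper's body (76 mm by 85 mm) begins 54 mm behind the grasp point. The pads swing forward as they close: fully open they stand 13 mm farther back than shut.
Start: joints at [-1.449, 0.053, 1.613, -0, 1.476, -0.119], TCP at [0.149, -0.607, 0.231] pointing down, gripper open.
Joint ranges: [-3.01, 3.01], [-1.01, 2.22], [0.06, 2.58], [-1.02, 4.17], [0.09, 2.62], [-3.14, 3.14]. Speed limits (rad/s): [2.57, 2.57, 3.14, 3.14, 3.14, 3.14].

### API

Orientations are given as a unit quaternion [w, x, y, z].
In Python, from plant import * gives the robot as it stands.
- The arm moves only by the tool jog_arm, never from a script. Its argument "targets" is a list of rows, each a list of 3 entries, a list of its own where there are three numbers: the shift along the tool's x, y, z in units of 25 mm (1.0 is 25 mm), then the turn, a rotation vector about the tool's x, y, z in units of 8 degrees (1.0 is 8 degrees), then the opening in per cent of the stroke, from 0 (shut) to 100 (fully open). A call has 1 to 8 rows; each row is the pose to reach, as a shift and turn from the pose commanded when the call began, along the tool's axes at that moment; what a row does not reach only later rows make up. A row lasts 1/8 s, in which the tool goes at most 62.5 mm and 10.7 degrees, less where a joint would pass 70% of its speed; a pose out of reach is approached as far as the arm can. A call with a gripper value outside its range is refused whole. The fingers move at their own pace and stop on an object; the grip force is fixed at half the most. Time passes only in rows, so rows that repeat a pose let the fingers close. It gives the time, the measured TCP pose, the force, the opening and the grip force at its end, in the units of the state.
- state(): the state, without advancing time (a new reading comes with each control period).
- grab_frame(name): name is "side" or "top" or "wrist"; returns (picture, depth): 420x560x3 uint8, red, green, blue; 420x560 float32, m along the optical axis (not along the pixel's ray), 0 where there is no reading.
- camera_params(name): a dict with "fovy" (degrees; the focal length in pixels is half the picture's height over the tangent of half this angle, whatever the lens; pixels are square), "cx", "cy" (the principal point, pixels), "rvec" (rotation vector, rad) and "tvec" (3), from world to camera coordinates, as OpenCV has them; the wrist camera has in their place "hand_eye" (4x4, takes a point from camera to tool coordinates, whose origin is the TCP and whose axes are the flange's). Camera axes: x right, y down, z forward; pixel columns grow to the right and rows downward; lengths in m; the calibration is good to about 2 mm. A picture is of the moment at which its call begins: read the wrist's pose just before it. camera_params takes no time and is no camera call.
- job_done(): hands the job in; it is judged then, once.
The state is a dict: "time": time; "joint_pos": joint angles; "joint_vel": joint speeds; "joint_efforts": joint torques, N m; "tool_pos": TCP position; "tool_rot": TCP orientation; "contact_force": force on the tool from outside, world axes, zero at the start; "ft_torque": the same for the moment, N m; "gripper_width": opening from 0.0 (shut) to 1.0 (fully open); "grasp_force": force on a finger pad.
Only numpy, scipy, OpenCV 4.12 (cv2) and the standard library are available. Lean on these libraries where they do the work, as an engineer would, in place of code of your own. Each camera call takes 0.05 s, during which the arm holds its last target. There are 200 camera calls.

## Working session

There is one attempt and no reset: what is moved stays moved. The work goes in short steps, Python scripts to look and compute and a tool call to move; the robot and the scene stay as the last step left them, time stands still between calls to the robot, and variables do not carry over. Pictures are saved under pics/ and viewed, at most 12 in all, crops included, and the job is handed in when it is done.

Besides the shell and the picture viewer there is one more tool, called by a JSON object that holds its "api" and its "payload", one argument or row to a line. jog_arm: Moves the arm, as the interface text tells. Its arguments: {"type":"object","properties":{"targets":{"type":"array"}},"required":["targets"]}

```bash
mkdir -p pics; ls
cat > h.py <<'E'
from plant import *
import numpy as np, cv2
from scipy.spatial.transform import Rotation as R
def cam(n,s=None):
    p=camera_params(n); f=210/np.tan(np.radians(p["fovy"])/2)
    if "rvec" in p:
        M=R.from_rotvec(np.ravel(p["rvec"])).as_matrix(); t=np.ravel(p["tvec"]); return f,p["cx"],p["cy"],M.T,-M.T@t
    s=s or state(); q=s["tool_rot"]; T=R.from_quat([q[1],q[2],q[3],q[0]]).as_matrix()
    H=np.array(p["hand_eye"]); return f,p["cx"],p["cy"],T@H[:3,:3],T@H[:3,3]+np.array(s["tool_pos"])
def ray(c,u,v,z):  # intersect pixel ray with plane z
    f,cx,cy,Rm,o=c; d=Rm@np.array([(u-cx)/f,(v-cy)/f,1]); return o+d*(z-o[2])/d[2]
def dep(c,u,v,D):
    f,cx,cy,Rm,o=c; return o+Rm@np.array([(u-cx)/f,(v-cy)/f,1])*D
def save(n,im): cv2.imwrite("pics/"+n,cv2.cvtColor(im,cv2.COLOR_RGB2BGR))
E
python3 - <<'E'
from h import *
for n in("top","side"):
    im,d=grab_frame(n); save(n+"0.png",im); np.save(n+"0.npy",d); print(n,camera_params(n))
print(camera_params("wrist")); print(state())
E
```

```text
pics
top {'fovy': 54.46436708710877, 'cx': 274.05108284394, 'cy': 210.45492669117004, 'rvec': array([ 2.15356374, -2.13802989,  0.15806731]), 'tvec': array([-0.00762746,  0.55405805,  1.13783085])}
side {'fovy': 45.64174337176058, 'cx': 279.42455856521883, 'cy': 215.4176847207388, 'rvec': array([ 2.09485416, -0.14216453,  0.0711205 ]), 'tvec': array([-0.54479731,  0.15567877,  1.30438695])}
{'fovy': 64.49388740840746, 'cx': 282.81061880275905, 'cy': 209.29052713292435, 'hand_eye': array([[ 5.82919114e-04, -9.57268651e-01, -2.89199568e-01,
         7.48281132e-02],
       [ 9.99999822e-01,  5.20581392e-04,  2.92471957e-04,
        -1.20995416e-03],
       [-1.29422322e-04, -2.89199687e-01,  9.57268784e-01,
        -1.43060686e-01],
       [ 0.00000000e+00,  0.00000000e+00,  0.00000000e+00,
         1.00000000e+00]])}
{'time': 0.1, 'joint_pos': array([-1.44900459e+00,  5.33261333e-02,  1.61411421e+00,  1.22268926e-06,
        1.47600285e+00, -1.18994518e-01]), 'joint_vel': array([-4.96850741e-05, -2.21411694e-03, -2.67922011e-03, -8.62349439e-05,
        9.97303746e-04, -6.75151045e-04]), 'joint_efforts': array([-7.16462328e-04, -3.94902527e+01, -3.71363783e+01, -2.23521756e-04,
        3.87982363e-03, -9.82057912e-06]), 'tool_pos': array([ 0.14897866, -0.60642228,  0.23018945]), 'tool_rot': array([-9.25272483e-04,  9.92761079e-01,  1.20102387e-01, -6.85546929e-07]), 'contact_force': array([-0.41744426, -0.17923019,  0.43949843]), 'ft_torque': array([ 0.04298377, -0.03617797, -0.00120653]), 'grasp_force': 0.0, 'gripper_width': 1.0028394559448106}
```

View pics/top0.png

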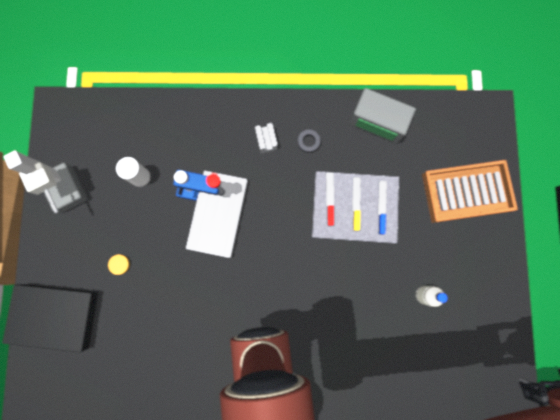

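View pics/side0.png

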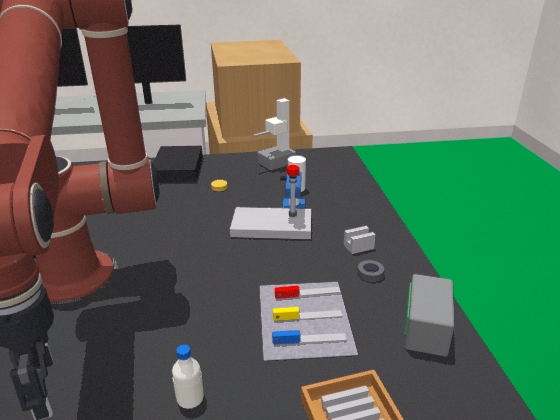

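The top view shows the stand (cap ~(213,181), column ~(180,178)) and the mat with red/yellow/blue at about (330,215), (357,219), (382,224). The side view confirms the arrangement.

Run:
```python
from h import *
c=cam("top");d=np.load("top0.npy")
for n,u,v,z in [("cap",213,181,.195),("col",180,178,.155),("b1",205,172,.03),("b2",247,177,.03),("b3",230,257,.03),("b4",187,249,.03),("bh",382,224,.03),("bh0",383,213,.03),("bh1",382,234,.03),("btip",383,181,.01),("yh",357,219,.03),("m1",315,172,.004),("m2",399,176,.004),("m3",397,242,.004),("m4",313,237,.004)]:
    print(n,ray(c,u,v,z).round(4),dep(c,u,v,d[v,u]).round(4))
im=cv2.imread("pics/top0.png")
a=cv2.resize(im[160:270,170:260],None,fx=5,fy=5,interpolation=cv2.INTER_CUBIC)
b=cv2.resize(im[165:245,360:405],None,fx=6.8,fy=6.8,interpolation=cv2.INTER_CUBIC)
b=cv2.copyMakeBorder(b,0,max(0,a.shape[0]-b.shape[0]),0,0,0)[:a.shape[0]]
cv2.imwrite("pics/crop.png",np.hstack([a,b])[:600,:800]);print(a.shape,b.shape)
```

```text
cap [0.6056 0.1515 0.195 ] [0.6046 0.1508 0.1997]
col [0.6219 0.2448 0.155 ] [0.6213 0.2443 0.1572]
b1 [0.669  0.2012 0.03  ] [0.6694 0.2015 0.0285]
b2 [0.6548 0.0769 0.03  ] [0.6613 0.0788 0.0021]
b3 [0.4199 0.1216 0.03  ] [0.4199 0.1218 0.029 ]
b4 [0.4419 0.2457 0.03  ] [0.4433 0.2518 0.001 ]
bh [ 0.5182 -0.3171  0.03  ] [ 0.5183 -0.3172  0.0295]
bh0 [ 0.5505 -0.321   0.03  ] [ 0.5534 -0.3264  0.01  ]
bh1 [ 0.4892 -0.3161  0.03  ] [ 0.4903 -0.3195  0.0175]
btip [ 0.6502 -0.3295  0.01  ] [ 0.6505 -0.3298  0.0087]
yh [ 0.5323 -0.2448  0.03  ] [ 0.5319 -0.2442  0.0332]
m1 [ 0.6778 -0.1265  0.004 ] [ 6.789e-01 -1.269e-01 -4.000e-04]
m2 [ 0.6673 -0.3799  0.004 ] [ 0.6687 -0.3816 -0.0016]
m3 [ 0.4682 -0.3665  0.004 ] [ 0.4681 -0.3661  0.0052]
m4 [ 0.4812 -0.1191  0.004 ] [ 0.4812 -0.1191  0.0037]
(550, 450, 3) (550, 306, 3)
```

View pics/crop.png

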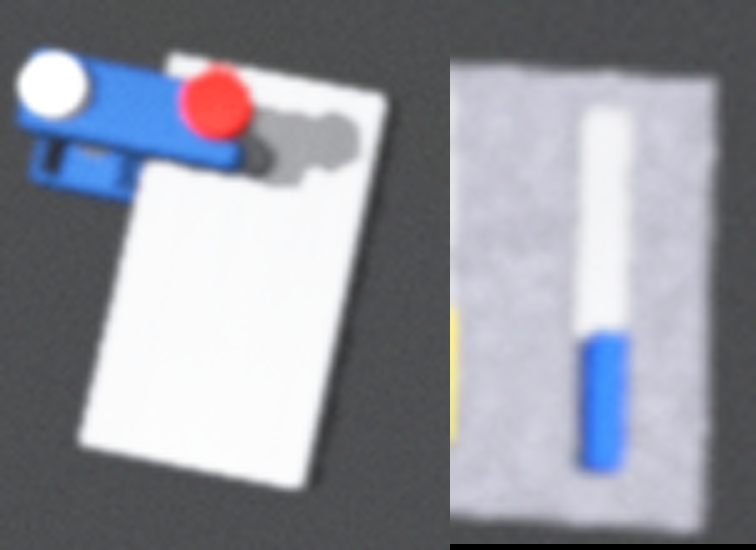

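The crop shows the cap centre at ~(213,180.5), base corners as measured, and the blue handle and tip near x=382. Estimates agree with the given sizes. gap ≈ (0.607, 0.151) with yaw −0.185. Blue handle ≈ (0.518, −0.317) with yaw −0.095. I'll use the half-turned grasp so the wrist camera stays on the robot side.

```bash
cat >> h.py <<'E'
def go(xyz,yaw):  # units for a jog to tool-down pose with tool x at yaw
    s=state(); q=s["tool_rot"]; T=R.from_quat([q[1],q[2],q[3],q[0]])
    G=R.from_euler('z',yaw)*R.from_euler('x',np.pi)
    print("shift",(T.inv().apply(np.array(xyz)-s["tool_pos"])/.025).round(2),"turn",(np.degrees((T.inv()*G).as_rotvec())/8).round(2),"tcp",s["tool_pos"].round(4),"F",s["contact_force"].round(1),s["gripper_width"],"t",s["time"])
E
python3 -c "
from h import *
go([.518,-.317,.23],np.pi-.0945)"
```

```text
shift [17.1  -7.72  0.03] turn [-0.00e+00 -2.00e-02 -2.01e+01] tcp [ 0.149  -0.6064  0.2302] F [-0.4 -0.2  0.4] 1.0028394559448106 t 0.1
```

{"api": "jog_arm", "payload": {
  "targets": [
    [[2.1,-1,0],[0,0,-1.25],60],
    [[4.3,-1.9,0],[0,0,-2.5],60],
    [[6.4,-2.9,0],[0,0,-3.75],60],
    [[8.5,-3.9,0],[0,0,-5],60],
    [[10.7,-4.8,0],[0,0,-6.25],60],
    [[12.8,-5.8,0],[0,0,-7.5],60],
    [[15,-6.8,0],[0,0,-8.75],60],
    [[17.1,-7.7,0],[0,0,-10],60]
  ]
}}

```text
time: 1.1
tool_pos: [0.5195, -0.3164, 0.2308]
tool_rot: [-0.0, 0.681, 0.732, -0.0]
contact_force: [0.4, 0.0, -0.1]
gripper_width: 0.607
grasp_force: 0.0
```

```bash
python3 -c "
from h import *
go([.518,-.317,.20],np.pi-.0945)"
```

```text
shift [-0.02 -0.06  1.23] turn [ -0.    -0.   -10.06] tcp [ 0.5195 -0.3164  0.2308] F [ 0.4  0.  -0.1] 0.606996201466865 t 1.1
```

{"api": "jog_arm", "payload": {
  "targets": [
    [[0,0,0],[0,0,-1.25],60],
    [[0,0,0],[0,0,-2.5],60],
    [[0,0,0.5],[0,0,-3.75],60],
    [[0,-0.05,1],[0,0,-5],60],
    [[0,-0.05,1.2],[0,0,-6.25],60],
    [[0,-0.05,1.2],[0,0,-7.5],60],
    [[0,-0.05,1.2],[0,0,-8.75],60],
    [[0,-0.05,1.2],[0,0,-10.05],60]
  ]
}}

```text
time: 2.1
tool_pos: [0.5167, -0.3179, 0.2005]
tool_rot: [-0.001, 0.048, 0.999, 0.0]
contact_force: [1.2, -0.8, -0.4]
gripper_width: 0.597
grasp_force: 0.0
```

Run:
```python
from h import *
go([.518,-.317,.20],np.pi-.0945)
c=cam("wrist");im,d=grab_frame("wrist");save("w1.png",im);np.save("w1.npy",d)
```

```text
shift [-0.05  0.04  0.02] turn [ 0.01 -0.01 -0.01] tcp [ 0.5167 -0.3179  0.2005] F [ 1.2 -0.8 -0.4] 0.5972824028133735 t 2.1
```

View pics/w1.png

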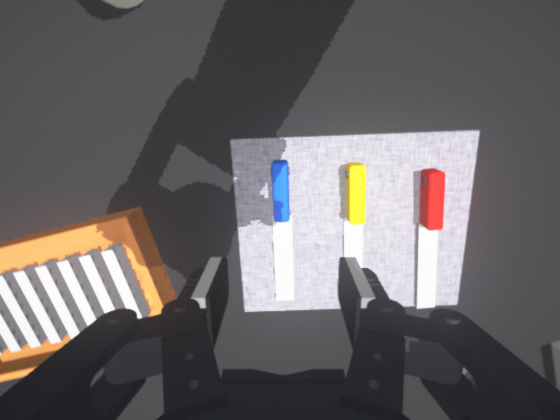

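Wrist view: the blue handle runs from (280,162) to (282,220), the blade end is at ~(285,300), and the fingers straddle it.

Run:
```python
from h import *
c=cam("wrist");d=np.load("w1.npy")
for u,v,z in [(280,161,.03),(281.5,190,.03),(282,221,.03),(285,299.5,.01),(284.5,260,.01)]: print(ray(c,u,v,z).round(4),dep(c,u,v,d[int(v),int(u)]).round(4))
```

```text
[ 0.4909 -0.3165  0.03  ] [ 0.4925 -0.3168  0.0191]
[ 0.519  -0.3177  0.03  ] [ 0.5186 -0.3177  0.0315]
[ 0.5506 -0.3201  0.03  ] [ 0.5509 -0.3202  0.0292]
[ 0.652  -0.3261  0.01  ] [ 0.6513 -0.326   0.0111]
[ 0.6027 -0.3222  0.01  ] [ 0.6019 -0.3221  0.0118]
```

{"api": "jog_arm", "payload": {
  "targets": [
    [[-0.1,0,2],[0,0,-0.1],60],
    [[-0.15,0,4],[0,0,-0.2],60],
    [[-0.15,0,6],[0,0,-0.2],60],
    [[-0.15,0,7],[0,0,-0.2],60],
    [[-0.15,0,7.4],[0,0,-0.2],60],
    [[-0.15,0,7.7],[0,0,-0.2],60],
    [[-0.15,0,7.7],[0,0,-0.2],60]
  ]
}}

```text
time: 3.02
tool_pos: [0.5212, -0.3189, 0.0095]
tool_rot: [0.0, 0.037, 0.999, -0.0]
contact_force: [-0.2, -0.0, 0.2]
gripper_width: 0.599
grasp_force: 0.0
```

{"api": "jog_arm", "payload": {
  "targets": [
    [[0,0,0],[0,0,0],0],
    [[0,0,0],[0,0,0],0],
    [[0,0,0],[0,0,0],0],
    [[0,0,0],[0,0,0],0],
    [[0,0,0],[0,0,0],0],
    [[0,0,0],[0,0,0],0]
  ]
}}

```text
time: 3.78
tool_pos: [0.5216, -0.3192, 0.0102]
tool_rot: [0.001, 0.037, 0.999, -0.001]
contact_force: [-0.7, 0.4, 5.0]
gripper_width: 0.172
grasp_force: 61.1
```

{"api": "jog_arm", "payload": {
  "targets": [
    [[0,0,-0.5],[0,0,0],0],
    [[0,0,-1.5],[0,0,0],0],
    [[0,0,-3],[0,0,0],0],
    [[0,0,-4.5],[0,0,0],0],
    [[0,0,-4.5],[0,0,0],0]
  ]
}}

```text
time: 4.4
tool_pos: [0.5227, -0.3199, 0.1256]
tool_rot: [0.003, 0.037, 0.999, -0.002]
contact_force: [-0.1, -0.3, -0.7]
gripper_width: 0.169
grasp_force: 60.3
```

Run:
```python
from h import *
go([.42,.186,.122],np.pi-.185+.0)
print(state()["grasp_force"])
```

```text
shift [ 5.58 19.88  0.03] turn [-0.03  0.04  0.8 ] tcp [ 0.5227 -0.3199  0.1256] F [-0.1 -0.3 -0.7] 0.1689896179894138 t 4.4
60.320502519607544
```

{"api": "jog_arm", "payload": {
  "targets": [
    [[1,0.6,0],[0,0,0.1],0],
    [[2.5,1.5,0],[0,0,0.2],0],
    [[4,3,0],[0,0,0.3],0],
    [[5,4.8,0],[0,0,0.4],0],
    [[5.6,6.8,0],[0,0,0.5],0],
    [[5.6,8.8,0],[0,0,0.6],0],
    [[5.6,10.8,0],[0,0,0.7],0],
    [[5.6,12.8,0],[0,0,0.8],0]
  ]
}}

```text
time: 5.4
tool_pos: [0.4032, 0.0126, 0.1196]
tool_rot: [-0.001, 0.093, 0.996, 0.0]
contact_force: [0.7, -0.2, -1.8]
gripper_width: 0.172
grasp_force: 60.3
```

Run:
```python
from h import *
go([.42,.186,.122],np.pi-.185+.0)
```

```text
shift [ 0.62  6.94 -0.09] turn [ 0.   -0.02 -0.01] tcp [0.4032 0.0126 0.1196] F [ 0.7 -0.2 -1.8] 0.17213919968865124 t 5.4
```

{"api": "jog_arm", "payload": {
  "targets": [
    [[0.3,1.8,0],[0,0,0],0],
    [[0.6,3.6,0],[0,0,0],0],
    [[0.6,5.2,0],[0,0,0],0],
    [[0.6,6.4,0.5],[0,0,0],0],
    [[0.6,6.8,1],[0,0,0],0],
    [[0.6,6.8,1.6],[0,0,0],0],
    [[0.6,6.8,1.6],[0,0,0],0],
    [[0.6,6.8,1.6],[0,0,0],0]
  ]
}}

```text
time: 6.4
tool_pos: [0.4212, 0.1799, 0.0812]
tool_rot: [-0.0, 0.093, 0.996, -0.0]
contact_force: [0.5, -0.1, -0.3]
gripper_width: 0.176
grasp_force: 60.3
```

Run:
```python
from h import *
go([.42,.186,.08],np.pi-.185+.0)
im,d=grab_frame("wrist");save("w2.png",im);np.save("w2.npy",d)
```

```text
shift [0.09 0.23 0.05] turn [-0.   -0.   -0.01] tcp [0.4212 0.1799 0.0812] F [ 0.5 -0.1 -0.3] 0.1764728072636254 t 6.4
```

View pics/w2.png

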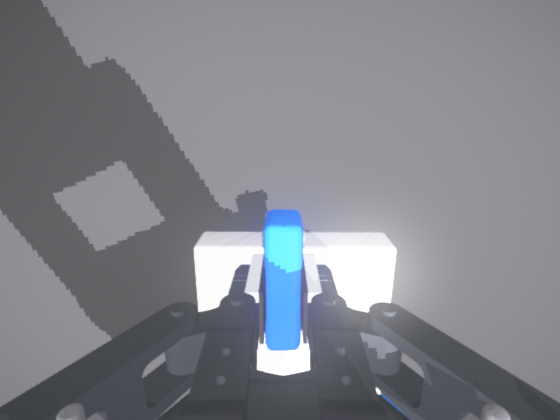

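The wrist view shows the stand's base edge level in the picture, so the yaw is right. Its corners are at about (196,248) and (394,246), midpoint ~295, and the blue handle is centred at x≈284.

Run:
```python
from h import *
c=cam("wrist");d=np.load("w2.npy");s=state()
yw=-.185; X=np.array([np.cos(yw),np.sin(yw)]);Y=np.array([-X[1],X[0]])
def st(p): return (np.array([(p[:2]-s["tool_pos"][:2])@X,(p[:2]-s["tool_pos"][:2])@Y,p[2]])*1000).round(1)
for n,u,v,z in [("l",196,249,.03),("r",394,248,.03),("bl",204,234,0),("br",388,234,0),("h",284,215,.08),("h2",284,345,.1),("t",283.5,368,.07)]: print(n,st(ray(c,u,v,z)),st(dep(c,u,v,d[v,u])))
# depth-based base top edges
m=[]
for v in range(250,300,3):
  for u in range(150,440):
    if d[v,u]>0:
      p=st(dep(c,u,v,d[v,u]))
      if 25<p[2]<34: m.append(p)
m=np.array(m);print(m.min(0),m.max(0),np.percentile(m,[1,99],axis=0))
print("top-est gap rel tcp",st(np.array([.607,.1507,.03])))
```

```text
l [ 11.9 -53.5  30. ] [ 11.8 -53.4  30.4]
r [11.4 72.1 30. ] [11.9 72.5 28.9]
bl [ 13.4 -55.3   0. ] [  9.6 -52.9   9.8]
br [13.5 77.6  0. ] [13.5 77.6  0.1]
h [-26.9   2.1  80. ] [-29.4   2.1  87.5]
h2 [ 27.7   2.  100. ] [ 26.4   2.  101.6]Traceback (most recent call last):
  File "<stdin>", line 5, in <module>
IndexError: only integers, slices (`:`), ellipsis (`...`), numpy.newaxis (`None`) and integer or boolean arrays are valid indices
```

{"api": "jog_arm", "payload": {
  "targets": [
    [[-0.2,0.28,0.4],[0,0,0],0],
    [[-0.4,0.28,0.9],[0,0,0],0],
    [[-0.4,0.28,1.4],[0,0,0],0],
    [[-0.4,0.28,1.65],[0,0,0],0],
    [[-0.4,0.28,1.7],[0,0,0],0],
    [[-0.4,0.28,1.7],[0,0,0],0]
  ]
}}

```text
time: 7.2
tool_pos: [0.4323, 0.1858, 0.0389]
tool_rot: [0.0, 0.092, 0.996, 0.0]
contact_force: [0.5, 0.3, -1.1]
gripper_width: 0.174
grasp_force: 60.3
```

Run:
```python
from h import *
go([.42,.186,.038],np.pi-.185+.0)
im,d=grab_frame("side");save("s2.png",cv2.resize(im[130:260,190:350],None,fx=4.6,fy=4.6,interpolation=cv2.INTER_CUBIC));np.save("s2.npy",d)
```

```text
shift [ 0.49 -0.08  0.04] turn [0. 0. 0.] tcp [0.4323 0.1858 0.0389] F [ 0.5  0.3 -1.1] 0.17401633936036434 t 7.2
```

View pics/s2.png

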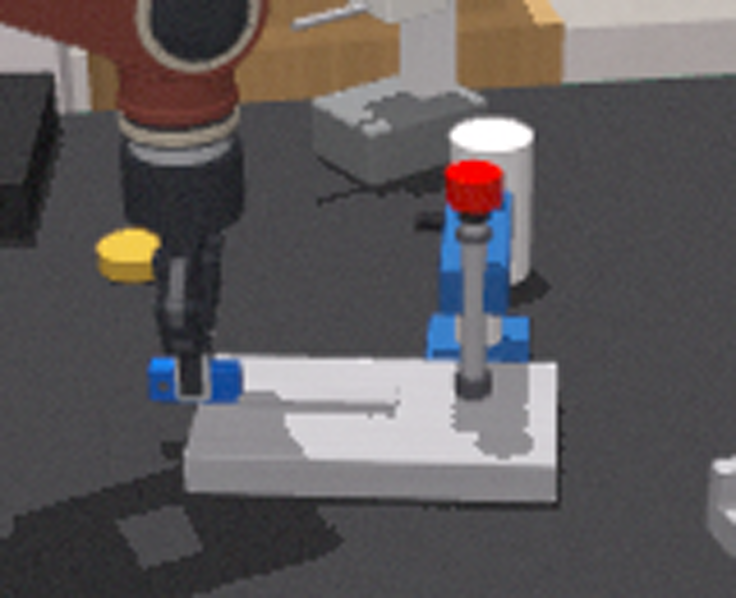

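The side view shows the blade level, its end at crop (397,402) and the foot at (473,388). I'll check the lateral fit numerically from side depth.

Run:
```python
from h import *
c=cam("side");d=np.load("s2.npy");s=state()
yw=-.185; X=np.array([np.cos(yw),np.sin(yw)]);Y=np.array([-X[1],X[0]])
def st(p): return (np.array([(p[:2]-s["tool_pos"][:2])@X,(p[:2]-s["tool_pos"][:2])@Y,p[2]])*1000).round(1)
f=lambda a,b:(190+a/4.6,130+b/4.6)
for n,a,b,z in [("tipmid",397,402,.037),("basenearR",556,457,.03),("basefarR",556,363,.03),("basenearL",187,449,.03),("cap",474,171,.195)]: print(n,st(ray(c,*f(a,b),z)))
for a in (473,):
  for b in range(200,400,12):
    u,v=map(int,f(a,b)); print(b,st(dep(c,u,v,d[v,u])),end=" ")
```

```text
tipmid [131.9  -6.8  37. ]
basenearR [234.3 -58.5  30. ]
basefarR [234.4  60.8  30. ]
basenearL [  2.4 -58.6  30. ]
cap [180.1   6.2 195. ]
200 [178.  -18.2 188.4] 212 [177.9 -14.8 177.5] 224 [178.1 -17.4 172.6] 236 [177.9 -10.2 159.7] 248 [178.  -11.4 153.9] 260 [177.9  -7.9 142.6] 272 [178.   -9.8 134. ] 284 [178.   -8.9 127.1] 296 [178.   -5.3 115.5] 308 [178.1  -7.5 110.1] 320 [178.1  -7.3 100.2] 332 [178.1  -6.2  89.7] 344 [178.2  -6.5  83.2] 356 [178.4 -12.9  76.8] 368 [178.3  -6.7  63.2] 380 [178.5 -11.7  59.3] 392 [178.5 -13.   49.9]
```

Run:
```python
from h import *
c=cam("side");d=np.load("s2.npy");s=state()
yw=-.185; X=np.array([np.cos(yw),np.sin(yw)]);Y=np.array([-X[1],X[0]])
def st(p): return (np.array([(p[:2]-s["tool_pos"][:2])@X,(p[:2]-s["tool_pos"][:2])@Y,p[2]])*1000).round(1)
im=cv2.cvtColor(grab_frame("side")[0],cv2.COLOR_RGB2GRAY)
for u in (250,262,270,274,280):
  print(u)
  for v in range(208,226):
    p=st(dep(c,u,v,d[v,u])); print("  ",v,im[v,u],p,st(ray(c,u,v,.0385)))
```

```text
250
   208 207 [46.7 55.9 31.7] [48.2 43.9 38.5]
   209 208 [47.  52.8 29.9] [48.9 37.7 38.5]
   210 209 [48.  43.7 31.5] [49.5 31.5 38.5]
   211 209 [48.8 36.2 32.3] [50.2 25.4 38.5]
   212 208 [50.1 25.3 35.1] [50.8 19.4 38.5]
   213 212 [49.7 26.9 30.7] [51.5 13.4 38.5]
   214 208 [51.8  9.7 37.2] [52.1  7.4 38.5]
   215 207 [52.8  0.6 39. ] [52.7  1.5 38.5]
   216 146 [53.3 -4.4 38.5] [53.3 -4.4 38.5]
   217 129 [53.8 -8.8 37.6] [ 53.9 -10.3  38.5]
   218 134 [53.  -3.5 31.1] [ 54.5 -16.1  38.5]
   219 143 [ 53.7 -10.2  31.5] [ 55.2 -21.9  38.5]
   220 141 [ 54.3 -16.2  31.7] [ 55.8 -27.6  38.5]
   221 143 [ 54.9 -22.1  31.8] [ 56.4 -33.3  38.5]
   222 143 [ 55.2 -25.4  30.3] [ 57.  -39.   38.5]
   223 143 [ 56.8 -38.8  35. ] [ 57.5 -44.6  38.5]
   224 142 [ 56.4 -36.3  30. ] [ 58.1 -50.2  38.5]
   225 138 [ 57.6 -47.2  33.3] [ 58.7 -55.7  38.5]
262
   208 209 [83.4 60.9 29.7] [85.  45.4 38.5]
   209 210 [84.6 48.  33.5] [85.5 39.2 38.5]
   210 210 [84.7 46.  31.1] [86.  33.  38.5]
   211 210 [84.8 44.2 28.6] [86.5 26.9 38.5]
   212 209 [85.7 34.  31. ] [87.  20.9 38.5]
   213 21
[... 2686 characters left out ...]
40.5  36.7  30.7] [141.3  23.1  38.5]
   213 210 [140.9  29.9  31.1] [141.6  17.   38.5]
   214 211 [140.8  30.9  27. ] [141.9  11.1  38.5]
   215 211 [141.2  22.6  28.3] [142.2   5.1  38.5]
   216 210 [141.9  10.7  31.8] [142.5  -0.8  38.5]
   217 210 [141.9  10.   28.7] [142.8  -6.6  38.5]
   218 211 [142.6  -2.7  32.7] [143.1 -12.5  38.5]
   219 212 [142.6  -3.9  30. ] [143.4 -18.2  38.5]
   220 210 [143.  -10.   30.1] [143.8 -24.   38.5]
   221 211 [143.2 -14.   29.1] [144.1 -29.7  38.5]
   222 210 [143.6 -21.4  30.1] [144.4 -35.3  38.5]
   223 209 [143.9 -27.8  30.5] [144.7 -41.   38.5]
   224 209 [144.2 -32.9  30.2] [144.9 -46.6  38.5]
   225 210 [144.7 -43.1  33. ] [145.2 -52.1  38.5]
```

The blade is centred on the foot to within ~2 mm and level. Sliding in.

{"api": "jog_arm", "payload": {
  "targets": [
    [[-0.3,0,0.04],[0,0,0],0],
    [[-0.8,0,0.04],[0,0,0],0],
    [[-1.3,0,0.04],[0,0,0],0],
    [[-1.8,0,0.04],[0,0,0],0],
    [[-2.3,0,0.04],[0,0,0],0],
    [[-2.75,0,0.04],[0,0,0],0],
    [[-2.75,0,0.08],[0,0,0],0],
    [[-2.75,0,0.1],[0,0,0],0]
  ]
}}

```text
time: 8.3
tool_pos: [0.4997, 0.1731, 0.0361]
tool_rot: [-0.0, 0.092, 0.996, -0.0]
contact_force: [-0.8, -1.4, 1.5]
gripper_width: 0.171
grasp_force: 60.6
```

Run:
```python
from h import *
go([.42,.186,.0362],np.pi-.185+.0)
```

```text
shift [ 3.23 -0.08 -0.  ] turn [-0. -0. -0.] tcp [0.4997 0.1731 0.0361] F [-0.8 -1.4  1.5] 0.17107743339453932 t 8.3
```

{"api": "jog_arm", "payload": {
  "targets": [
    [[0,0,0.03],[0,0,0],0],
    [[0,0,0.03],[0,0,0],20],
    [[0,0,0.03],[0,0,0],30],
    [[0,0,0.03],[0,0,0],50],
    [[0,0,0.03],[0,0,0],50],
    [[0,0,0],[0,0,0],50],
    [[0,0,-0.5],[0,0,0],50],
    [[0,0,-1.2],[0,0,0],50]
  ]
}}

```text
time: 9.3
tool_pos: [0.4997, 0.1731, 0.0672]
tool_rot: [-0.0, 0.092, 0.996, -0.0]
contact_force: [-0.4, -0.1, -0.4]
gripper_width: 0.504
grasp_force: 0.0
```

Run:
```python
from h import *
go([.607,.1507,.25],np.pi-.185+.0)
c=cam("wrist");im,d=grab_frame("wrist")
im2,_=grab_frame("side")
a=cv2.resize(im[150:420,150:430],(480,463),interpolation=cv2.INTER_CUBIC)
b=cv2.resize(im2[195:235,215:315],(800,320)[:2],interpolation=cv2.INTER_CUBIC)[:,:]
b=cv2.resize(b,(480,192)) if 0 else b[:137+183]
o=np.zeros((600,800,3),np.uint8); o[:300,:311]=cv2.resize(im[150:420,150:430],(311,300)); o[300:600]=cv2.resize(im2[190:230,213:320],(800,300),interpolation=cv2.INTER_CUBIC)
save("mix.png",o)
```

```text
shift [-4.38 -0.09 -7.32] turn [-0. -0. -0.] tcp [0.4997 0.1731 0.0672] F [-0.4 -0.1 -0.4] 0.503673738707749 t 9.3
```

View pics/mix.png

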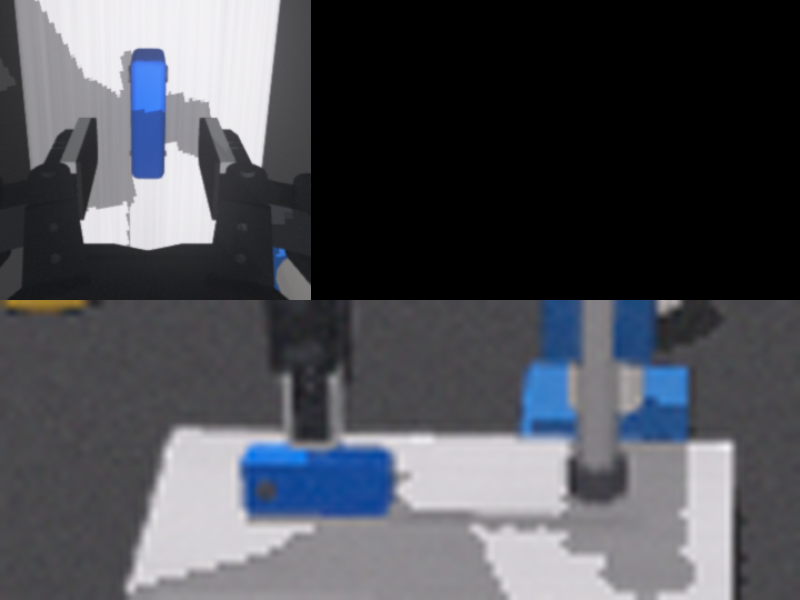

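The blade lies flat and centred on the base, and its steel end runs under the foot. Now I go over the cap with the fingers shut.

{"api": "jog_arm", "payload": {
  "targets": [
    [[0,0,-2],[0,0,0],50],
    [[0,0,-4],[0,0,0],50],
    [[0,0,-6],[0,0,0],20],
    [[0,0,-7.4],[0,0,0],0],
    [[-1.8,-0.03,-7.4],[0,0,0],0],
    [[-3.5,-0.03,-7.4],[0,0,0],0],
    [[-4.4,-0.03,-7.4],[0,0,0],0],
    [[-4.4,-0.03,-7.4],[0,0,0],0]
  ]
}}

```text
time: 10.4
tool_pos: [0.6086, 0.1517, 0.2511]
tool_rot: [-0.0, 0.093, 0.996, -0.0]
contact_force: [-0.3, 0.1, -0.7]
gripper_width: 0.005
grasp_force: 0.0
```

Run:
```python
from h import *
go([.6078,.153,.205],np.pi-.185+.0)
c=cam("top");d0=np.load("top0.npy");cs=cam("side");im,d=grab_frame("side")
h=cv2.cvtColor(im,cv2.COLOR_RGB2HSV); m=((h[...,0]<8)|(h[...,0]>172))&(h[...,1]>200)&(h[...,2]>120)
m[:,:270]=0;m[:, 320:]=0;m[200:]=0
v,u=np.nonzero(m); p=np.array([dep(cs,a,b,d[b,a]) for a,b in zip(u,v)]);print(len(p),np.median(p,0).round(4),np.percentile(p,[2,98],axis=0).round(4))
```

```text
shift [0.04 0.05 1.84] turn [-0.   -0.   -0.01] tcp [0.6086 0.1517 0.2511] F [-0.3  0.1 -0.7] 0.004584416437600889 t 10.4
116 [0.6061 0.1391 0.197 ] [[0.5916 0.1297 0.1815]
 [0.622  0.1605 0.2028]]
```

{"api": "jog_arm", "payload": {
  "targets": [
    [[0.05,0.04,0.6],[0,0,0],0],
    [[0.05,0.04,1.2],[0,0,0],0],
    [[0.05,0.04,1.6],[0,0,0],0],
    [[0.05,0.04,1.8],[0,0,0],0],
    [[0.05,0.04,1.9],[0,0,0],0],
    [[0.05,0.04,2],[0,0,0],0],
    [[0.05,0.04,2.1],[0,0,0],0],
    [[0.05,0.04,2.1],[0,0,0],0]
  ]
}}

```text
time: 11.45
tool_pos: [0.607, 0.1534, 0.1991]
tool_rot: [0.0, 0.092, 0.996, 0.0]
contact_force: [0.4, 0.2, 2.0]
gripper_width: -0.002
grasp_force: 0.3
```

Contact begins. Press in small steps.

{"api": "jog_arm", "payload": {
  "targets": [
    [[0,0,0.05],[0,0,0],0],
    [[0,0,0.1],[0,0,0],0],
    [[0,0,0.15],[0,0,0],0],
    [[0,0,0.2],[0,0,0],0],
    [[0,0,0.2],[0,0,0],0]
  ]
}}

```text
time: 12.08
tool_pos: [0.607, 0.1534, 0.194]
tool_rot: [0.0, 0.092, 0.996, 0.0]
contact_force: [-0.3, -1.0, 2.4]
gripper_width: -0.003
grasp_force: 1.8
```

{"api": "jog_arm", "payload": {
  "targets": [
    [[0,0,0.05],[0,0,0],0],
    [[0,0,0.1],[0,0,0],0],
    [[0,0,0.1],[0,0,0],0]
  ]
}}

```text
time: 12.45
tool_pos: [0.607, 0.1534, 0.1912]
tool_rot: [0.0, 0.092, 0.996, 0.0]
contact_force: [1.5, -0.3, 3.4]
gripper_width: -0.001
grasp_force: 1.7
```

{"api": "jog_arm", "payload": {
  "targets": [
    [[0,0,0.05],[0,0,0],0],
    [[0,0,0.1],[0,0,0],0],
    [[0,0,0.1],[0,0,0],0]
  ]
}}

```text
time: 12.82
tool_pos: [0.607, 0.1534, 0.1895]
tool_rot: [0.0, 0.092, 0.996, 0.0]
contact_force: [-0.5, -0.7, 6.6]
gripper_width: -0.001
grasp_force: 3.1
```

{"api": "jog_arm", "payload": {
  "targets": [
    [[0,0,0.05],[0,0,0],0],
    [[0,0,0.1],[0,0,0],0],
    [[0,0,0.1],[0,0,0],0]
  ]
}}

```text
time: 13.2
tool_pos: [0.6071, 0.1534, 0.1878]
tool_rot: [0.0, 0.092, 0.996, 0.0]
contact_force: [-2.5, -0.2, 9.4]
gripper_width: -0.004
grasp_force: 4.5
```

{"api": "jog_arm", "payload": {
  "targets": [
    [[0,0,0.04],[0,0,0],0],
    [[0,0,0.08],[0,0,0],0],
    [[0,0,0.08],[0,0,0],0]
  ]
}}

```text
time: 13.58
tool_pos: [0.6071, 0.1534, 0.1866]
tool_rot: [0.001, 0.092, 0.996, 0.0]
contact_force: [-3.2, -1.5, 11.4]
gripper_width: -0.005
grasp_force: 5.7
```

{"api": "jog_arm", "payload": {
  "targets": [
    [[0,0,0.05],[0,0,0],0],
    [[0,0,0.1],[0,0,0],0],
    [[0,0,0.14],[0,0,0],0],
    [[0,0,0.14],[0,0,0],0]
  ]
}}

```text
time: 14.08
tool_pos: [0.6072, 0.1534, 0.1842]
tool_rot: [0.001, 0.092, 0.996, 0.0]
contact_force: [-5.3, -0.6, 15.1]
gripper_width: 0.001
grasp_force: 7.7
```

15 N reached with the spring slope, so the foot is on the blade. Release and return to the handle.

{"api": "jog_arm", "payload": {
  "targets": [
    [[0,0,-0.2],[0,0,0],0],
    [[0,0,-0.5],[0,0,0],0],
    [[0,0,-1],[0,0,0],0],
    [[0,0,-2],[0,0,0],0],
    [[0,0,-3],[0,0,0],0],
    [[1.5,0,-3],[0,0,0],0],
    [[3,0,-3],[0,0,0],20],
    [[4.3,0,-3],[0,0,0],50]
  ]
}}

```text
time: 15.08
tool_pos: [0.4994, 0.1732, 0.2549]
tool_rot: [-0.001, 0.092, 0.996, -0.0]
contact_force: [0.6, 1.2, 0.3]
gripper_width: 0.403
grasp_force: 0.0
```

Run:
```python
from h import *
go([.4997,.1731,.0372],np.pi-.185+.0)
im2,_=grab_frame("side")
save("s3.png",cv2.resize(im2[190:230,213:320],(800,300),interpolation=cv2.INTER_CUBIC))
```

```text
shift [-0.03  0.    8.71] turn [-0.   -0.01 -0.  ] tcp [0.4994 0.1732 0.2549] F [0.6 1.2 0.3] 0.4028579559557813 t 15.075
```

View pics/s3.png

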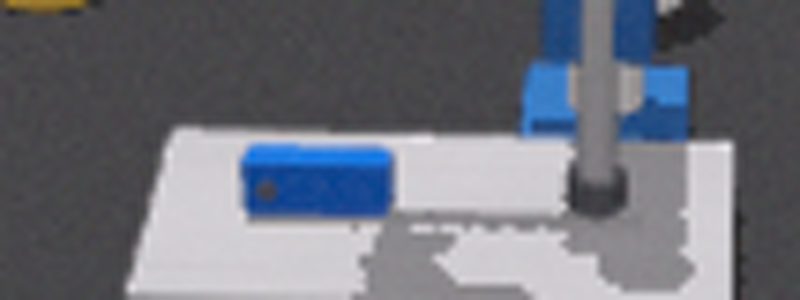

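The foot is now down on the blade and the handle hasn't moved. Descend and grip.

{"api": "jog_arm", "payload": {
  "targets": [
    [[0,0,2],[0,0,0],50],
    [[0,0,4],[0,0,0],50],
    [[0,0,6],[0,0,0],50],
    [[0,0,7.5],[0,0,0],50],
    [[0,0,8.3],[0,0,0],50],
    [[0,0,8.7],[0,0,0],50],
    [[0,0,8.7],[0,0,0],50]
  ]
}}

```text
time: 16.0
tool_pos: [0.5007, 0.173, 0.0377]
tool_rot: [-0.001, 0.092, 0.996, -0.0]
contact_force: [-0.0, -0.1, 0.2]
gripper_width: 0.496
grasp_force: 0.0
```

{"api": "jog_arm", "payload": {
  "targets": [
    [[0,0,0],[0,0,0],0],
    [[0,0,0],[0,0,0],0],
    [[0,0,0],[0,0,0],0],
    [[0,0,0],[0,0,0],0],
    [[0,0,0],[0,0,0],0],
    [[0,0,0],[0,0,0],0]
  ]
}}

```text
time: 16.75
tool_pos: [0.5021, 0.1732, 0.0399]
tool_rot: [0.001, 0.093, 0.996, 0.0]
contact_force: [-1.4, -1.1, 6.0]
gripper_width: 0.17
grasp_force: 63.0
```

{"api": "jog_arm", "payload": {
  "targets": [
    [[0.15,0,0],[0,0,0],0],
    [[0.35,0,0],[0,0,0],0],
    [[0.55,0,0],[0,0,0],0],
    [[0.75,0,0],[0,0,0],0],
    [[0.9,0,0],[0,0,0],0],
    [[1,0,0],[0,0,0],0],
    [[1.1,0,0],[0,0,0],0],
    [[1.2,0,0],[0,0,0],0]
  ]
}}

```text
time: 17.75
tool_pos: [0.4734, 0.1789, 0.0399]
tool_rot: [0.002, 0.092, 0.996, 0.001]
contact_force: [5.3, -1.6, 5.6]
gripper_width: 0.168
grasp_force: 63.0
```

{"api": "jog_arm", "payload": {
  "targets": [
    [[0.1,0,0],[0,0,0],0],
    [[0.25,0,0],[0,0,0],0],
    [[0.5,0,0],[0,0,0],0],
    [[0.8,0,0],[0,0,0],0],
    [[1.2,0,0],[0,0,0],0],
    [[1.5,0,0],[0,0,0],0],
    [[1.7,0,0],[0,0,0],0],
    [[1.7,0,0],[0,0,0],0]
  ]
}}

```text
time: 18.75
tool_pos: [0.4308, 0.187, 0.0399]
tool_rot: [0.001, 0.092, 0.996, 0.001]
contact_force: [1.6, -0.9, 9.4]
gripper_width: 0.171
grasp_force: 63.3
```

Run:
```python
from h import *
go([.40,.19,.14],np.pi-.185+.0)
im2,_=grab_frame("side")
save("s4.png",cv2.resize(im2[190:230,203:310],(800,300),interpolation=cv2.INTER_CUBIC))
```

```text
shift [ 1.22 -0.1  -4.01] turn [0.01 0.02 0.  ] tcp [0.4308 0.187  0.0399] F [ 1.6 -0.9  9.4] 0.17059467824088584 t 18.75
```

View pics/s4.png

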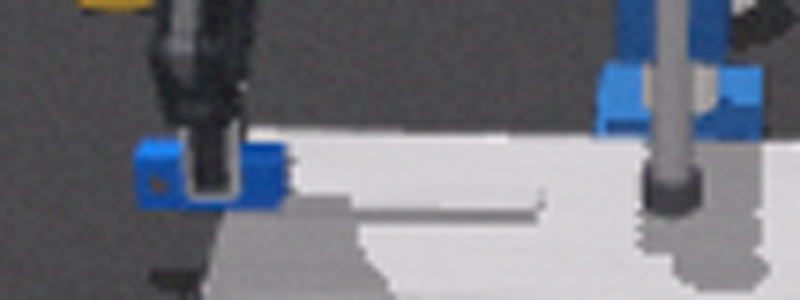

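The blade is out and the foot stands low, alone. Drag of ~5 N was felt on the way. Take it back to the mat.

{"api": "jog_arm", "payload": {
  "targets": [
    [[0,0,-0.3],[0,0,0],0],
    [[0.3,0,-1],[0,0,0],0],
    [[0.7,0,-2.2],[0,0,0],0],
    [[1.2,0,-3.6],[0,0,0],0],
    [[1.2,-1,-3.6],[0,0,0],0],
    [[1.2,-2.8,-3.6],[0,0,0],0],
    [[1.2,-4.6,-3.6],[0,0,0],0],
    [[1.2,-6.5,-3.6],[0,0,0],0]
  ]
}}

```text
time: 19.8
tool_pos: [0.3684, 0.0317, 0.1269]
tool_rot: [-0.002, 0.092, 0.996, 0.0]
contact_force: [0.9, 0.4, -0.2]
gripper_width: 0.171
grasp_force: 62.1
```

Run:
```python
from h import *
go([.521,-.319,.125],np.pi-.074)
```

```text
shift [ -8.56 -12.68   0.04] turn [ 0.   -0.03 -0.79] tcp [0.3684 0.0317 0.1269] F [ 0.9  0.4 -0.2] 0.1706137058464412 t 19.8
```

{"api": "jog_arm", "payload": {
  "targets": [
    [[-1.1,-1.8,0],[0,0,-0.1],0],
    [[-2.2,-3.6,0],[0,0,-0.2],0],
    [[-3.3,-5.4,0],[0,0,-0.3],0],
    [[-4.4,-7.2,0],[0,0,-0.4],0],
    [[-5.5,-9,0],[0,0,-0.5],0],
    [[-6.6,-10.6,0],[0,0,-0.6],0],
    [[-7.8,-12,0],[0,0,-0.7],0],
    [[-8.5,-12.6,0],[0,0,-0.8],0]
  ]
}}

```text
time: 20.8
tool_pos: [0.5207, -0.3173, 0.1266]
tool_rot: [-0.002, 0.037, 0.999, 0.001]
contact_force: [-0.3, 0.4, -1.4]
gripper_width: 0.171
grasp_force: 62.1
```

Run:
```python
from h import *
go([.521,-.319,.0149],np.pi-.074)
im2,_=grab_frame("wrist")
save("w5.png",im2)
```

```text
shift [-0.03 -0.08  4.47] turn [ 0.02 -0.03 -0.  ] tcp [ 0.5207 -0.3173  0.1266] F [-0.3  0.4 -1.4] 0.17121405164655115 t 20.8
```

View pics/w5.png

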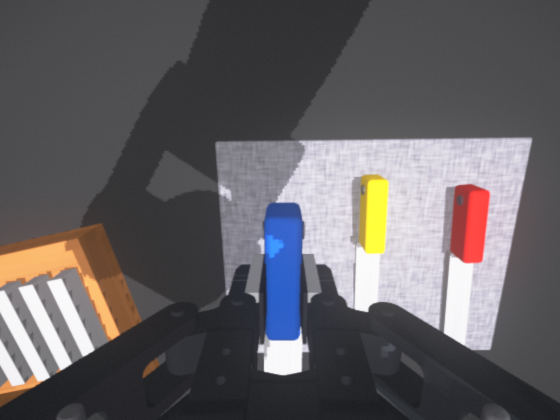

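The blue blade is held straight over its old place on the mat, with yellow and red undisturbed. Lower it.

{"api": "jog_arm", "payload": {
  "targets": [
    [[0,-0.05,1.2],[0,0,0],0],
    [[0,-0.05,2.4],[0,0,0],0],
    [[0,-0.05,3.4],[0,0,0],0],
    [[0,-0.05,4.1],[0,0,0],0],
    [[0,-0.05,4.35],[0,0,0],0],
    [[0,-0.05,4.45],[0,0,0],0],
    [[0,-0.05,4.45],[0,0,0],0]
  ]
}}

```text
time: 21.72
tool_pos: [0.5218, -0.318, 0.018]
tool_rot: [0.001, 0.037, 0.999, -0.0]
contact_force: [-0.1, -0.1, -1.0]
gripper_width: 0.166
grasp_force: 62.2
```

{"api": "jog_arm", "payload": {
  "targets": [
    [[0,0,0.06],[0,0,0],0],
    [[0,0,0.1],[0,0,0],0],
    [[0,0,0.1],[0,0,0],0]
  ]
}}

```text
time: 22.1
tool_pos: [0.5213, -0.3177, 0.0147]
tool_rot: [0.0, 0.037, 0.999, -0.0]
contact_force: [0.7, -0.5, -0.9]
gripper_width: 0.169
grasp_force: 62.2
```

{"api": "jog_arm", "payload": {
  "targets": [
    [[0,0,0.04],[0,0,0],0],
    [[0,0,0.08],[0,0,0],0],
    [[0,0,0.08],[0,0,0],0]
  ]
}}

```text
time: 22.48
tool_pos: [0.5216, -0.3179, 0.0139]
tool_rot: [-0.0, 0.037, 0.999, -0.0]
contact_force: [-3.9, 1.8, 7.3]
gripper_width: 0.165
grasp_force: 63.1
```

Landed as predicted. Release gradually and rise.

{"api": "jog_arm", "payload": {
  "targets": [
    [[0,0,-0.03],[0,0,0],20],
    [[0,0,-0.03],[0,0,0],30],
    [[0,0,-0.03],[0,0,0],50],
    [[0,0,-0.03],[0,0,0],50],
    [[0,0,-0.03],[0,0,0],50],
    [[0,0,-0.6],[0,0,0],50],
    [[0,0,-2.2],[0,0,0],50],
    [[0,0,-4.2],[0,0,0],50]
  ]
}}

```text
time: 23.48
tool_pos: [0.5207, -0.3172, 0.1184]
tool_rot: [-0.001, 0.037, 0.999, 0.001]
contact_force: [0.6, -1.0, 0.6]
gripper_width: 0.5
grasp_force: 0.0
```

{"api": "jog_arm", "payload": {
  "targets": [
    [[0,0,-2],[0,0,0],50],
    [[0,0,-3.4],[0,0,0],50],
    [[0,0,-3.4],[0,0,0],50],
    [[0,0,-3.4],[0,0,0],50]
  ]
}}

```text
time: 23.98
tool_pos: [0.5209, -0.3174, 0.2021]
tool_rot: [-0.0, 0.037, 0.999, 0.0]
contact_force: [0.5, -0.4, 0.4]
gripper_width: 0.501
grasp_force: 0.0
```

Run:
```python
from h import *
c=cam("wrist");im,d=grab_frame("wrist");a,_=grab_frame("side")
o=np.zeros((600,800,3),np.uint8);o[:300,:400]=cv2.resize(im,(400,300));o[300:]=cv2.resize(a[190:230,213:320],(800,300),interpolation=cv2.INTER_CUBIC)
o[:300,400:]=cv2.resize(a[270:370,250:383],(400,300))
save("end.png",o);go([.52,-.318,.2],np.pi-.074)
h=cv2.cvtColor(im,cv2.COLOR_RGB2HSV);m=(abs(h[...,0].astype(int)-112)<12)&(h[...,1]>180);m[330:]=0
v,u=np.nonzero(m);print(len(u),np.median([dep(c,x,y,d[y,x]) for x,y in zip(u,v)],axis=0).round(4))
```

```text
shift [ 0.01 -0.04  0.02] turn [ 0.01 -0.02  0.  ] tcp [ 0.5204 -0.317   0.2005] F [ 1.3  0.3 -1.1] 0.4999824228840155 t 24.075
48 [ 0.4957 -0.3182  0.0305]
```

View pics/end.png

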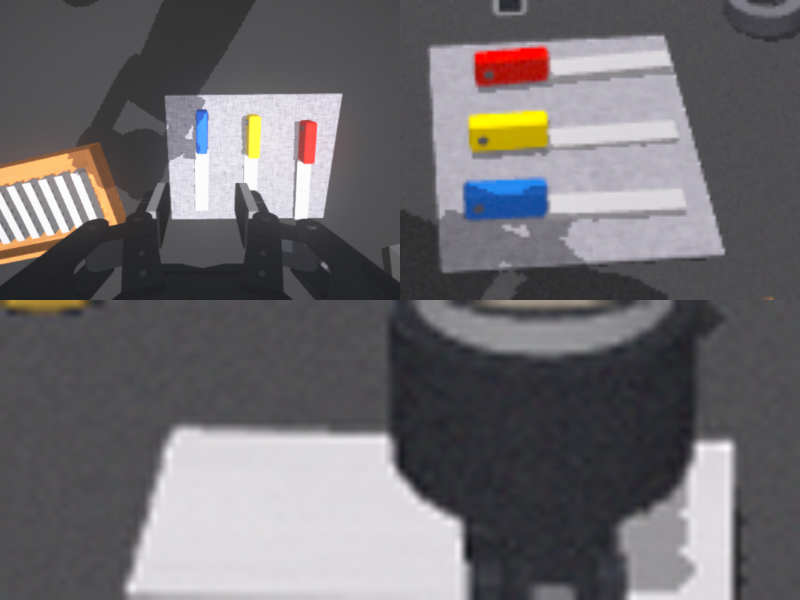

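The blue blade lies flat on the mat beside the other two, released, and the foot was last seen low after the draw. Handing in.

```bash
python3 -c "
from plant import *
print(job_done())"
```

```text
the job is handed in; nothing more can be done
None
```

I set the gap with the blue 6 mm blade (pressed to 15 N, about 5 N of drag felt on the draw), laid the blade flat back on the mat, and handed the job in at about 24 s; no verdict came back, and the gripper hid the foot in the last picture.

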